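# Open the hatch box and shift its vent slide one hole

## Robot

A 6-joint arm with a two-finger parallel gripper is mounted at the origin on the work surface. World frame = base frame: x ahead of the robot, y to its left, z up, the work surface at z = 0. Lengths are in mm, angles in rad, forces in N, time in s.
With the tool pointing down it reaches from about 350 to 775 mm from the base axis. Payload 7.3 kg.
Tool frame: the origin (TCP) lies on the mounting face of the last link; the fingertips stand 178 mm ahead of it and the grasp point (between the pads) lies 159 mm ahead of it; z points along the fingers, y is the line along which they close (so a half turn about z gives the same grasp; the last joint's range is limited). The gripper opens to 92 mm and grips with 3 to 60 N. Pads are 19 mm wide; open, the fingers measure 130 mm over their backs; the gripper's body (75 mm by 190 mm) begins 47 mm behind the grasp point.
Start: joints at [-1.346, 0.342, 1.524, -0, 1.275, -0.146], TCP at [190.259, -489.315, 404.741] pointing down, gripper open.
Joint ranges: [-2.53, 2.53], [-0.77, 2.02], [0.04, 2.7], [-1, 4.14], [0.28, 2.66], [-3.11, 3.11]. Speed limits (rad/s): [2.57, 2.57, 3.14, 3.14, 3.14, 3.14].

## Interface

Orientations are given as [roll, pitch, yaw] about the fixed x, y, z axes, in that order (R = Rz(yaw) Ry(pitch) Rx(roll)).
In Python, from plant import bot gives the robot as it stands.
- The arm moves only by the shell command python3 shift.py 'ROWS'. ROWS is a JSON list of rows, 1 to 5 of them, each written [opening, [dx, dy, dz], turn]: the finger opening in mm, then dx, dy, dz in mm, then a turn about the tool's z in rad; each row is the pose to reach, as a shift and turn from the pose commanded when the command began, along the tool's axes at that moment; what a row does not reach only later rows make up. A row lasts 1/8 s, in which the tool goes at most 62.5 mm and 0.188 rad, less where a joint would pass 70% of its speed; a pose out of reach is approached as far as the arm can. The fingers move at their own pace and stop on an object; the grip force is fixed at half the most. Time passes only in rows, so rows that do not move let the fingers close. It prints the time, the measured TCP pose, the force, the opening and the grip force at its end. Input that does not fit is refused with a message, and nothing moves.
- bot.get_obs(): the state, without advancing time (a new reading comes with each control period).
- bot.capture(name): name is "scene" or "top" or "wrist"; returns a dict with "color" (400x640x3 uint8, red, green, blue), "K" (3x3 intrinsics, pixels), "R" (3x3) and "t" (3): a world point X has camera coordinates R X + t. Camera axes: x right, y down, z forward; pixel columns grow to the right and rows downward; lengths in mm; the calibration is good to about 2 mm. A picture is of the moment at which its call begins. There is no depth.
- bot.close_job(): hands the job in; it is judged then, once.
The state is a dict: "time": time; "joint_positions": joint angles; "dq": joint speeds; "tau": joint torques, N m; "tool_pos": TCP position; "tcp_rot": TCP orientation; "contact_force": force on the tool from outside, world axes, zero at the start; "moment": the same for the moment, N m; "grip_width": finger opening in mm; "finger_force": force on a finger pad.
Only numpy, scipy, OpenCV 4.12 (cv2) and the standard library are available. Lean on these libraries where they do the work, as an engineer would, in place of code of your own. Each camera call takes 0.05 s, during which the arm holds its last target. There are 200 camera calls.

## Task

Lever open the hinged cover of the orange hatch box with the blade of the stainless spatula under its overhanging lip (do not pry the cover with the gripper itself) until it stands upright or leans back on its stiff hinge, then lay the spatula flat back down on the sill. Inside, pull the round plunger knob straight up until its pin is out of the hole, move the vent slide along its rail to the next hole only, and let the pin down fully home there. Finish while still holding the knob, with the pin kept home, and leave everything else on the sill where it stands.

Things in the scene. Friction and masses are not known exactly. Their poses are not given: they have to be found in the camera images.
- hatch: orange plastic hatch box, fixed to the sill, 220 (own x) x 130 (own y) x 85 mm high, open on top under its cover. Origin: centre of the underside; z up. Hinge along the top of the +y wall; the cover's lip overhangs the -y wall, which faces roughly to the robot's right (world -y). Walls 5 mm thick, inner floor 30 mm above the sill.
- cover (a joint): cover angle, rad: 0 = shut (starts shut or up to 0.03 ajar), grows as the -y edge rises, 1.57 = upright, stops at 1.95 leaning back. The hinge is stiff (0.13 N m): the cover (120 g, flat orange plate 216 x 148 x 5 mm) stays at any angle where it is left.
- hinge (a point): point on the cover's hinge axis (axis along the hatch box's own x), at hatch (0, 65, 88) mm; axes as the hatch box.
- cover_lip (a point): middle of the free outer edge of the cover's lip, at its underside; shut: at hatch (0, -81, 85.5) mm. The lip overhangs the -y wall (at y = -65 mm) by 16 mm. Below it a ledge stands out 10 mm from that wall, top 73.5 mm above the sill, leaving a 12 mm high gap for the blade. Axes as the hatch box when shut; turns with the cover.
- slide (a joint): vent slide along the rail, m: about 0 in the first hole (start; 1.5 mm play either way), grows towards the box's own +x; 0.030 = next hole, 0.060 = last hole. Steel plate 44 x 110 x 4 mm, its top 51 mm above the sill, plunger in its middle; it moves only while the pin is lifted; a light spring and friction resist with 2 to 4 N and urge it back towards 0.
- plunger (a joint): lift of the plunger, m: 0 = pin fully home in a hole, 0.010 = pin tip just clear of the rail top, stops at 0.016. A spring drives it down (3 N at 0, about 7 N at the top); the pin is 8 mm thick with a round tip.
- knob (a point): centre of the plunger's round black knob: 22 mm diameter, 16 mm high, axis upright; 73 mm above the sill with the pin home (knob spans 65 to 81 mm). Below the knob a thinner collar of 14 mm diameter reaches down to the slide plate. Moves with slide and plunger.
- next_hole (a point): middle of the next hole. The aluminium rail runs along the box's own x at y = 0 on the inner floor, its top 45 mm above the sill, with three holes 11 mm wide at own x = -30 (first), 0 (next) and +30 mm (last). This point: hatch (0, 0, 45) mm; axes as the hatch box.
- spatula: stainless spatula, 90 g (0.7 to 1.3 times), 220 mm long, lying flat. Origin: on its underside at the grip point; own +x points to the blade, z up. Handle 16 mm wide and 14 mm high, from 90 mm behind the origin to 20 mm ahead; then a shank 12 wide and 8 high to 48 mm; blade 36 mm wide and 2 mm thick from 46 to 130 mm ahead, flush with the underside.
- spatula_tip (a point): middle of the blade's front edge, 130 mm ahead of the spatula's origin and 1 mm above its underside; axes as the spatula.
- skull: bystander: bone-coloured resin skull hide, about 120 mm wide, 90 mm high; origin under its centre.
- jar: bystander: glass culture jar with metal twist lid, 70 mm diameter, 111 mm high; origin under its centre.
- bowl: bystander: white ceramic bowl, 124 mm diameter, 50 mm high, near the far edge; origin under its centre.
- meter: bystander: flat white round hygrometer, 56 mm diameter, 14 mm high; origin under its centre.
- tub: bystander: small white tub, 48 mm diameter, 50 mm high; origin under its centre.
- mister: bystander: green glass mister bottle, 66 mm diameter, 190 mm high; origin under its centre.
- bark: bystander: piece of cork bark, 140 x 60 x 32 mm; origin under its centre.

How it is judged:
By the outcome, as a careful person would: the job done as asked, in the order asked, and still so for the second after the job is handed in, while the arm keeps its last pose, push and grip.
It also fails if it takes over 61 s, if anything falls off the work surface, if the arm or the gripper's body presses on something with over 40 N, if the wrist force passes 120 N, or if a joint passes its speed limit or range.

## Working session

There is one attempt and no reset: what is moved stays moved. The work goes in short steps, Python scripts to look and compute and a shell command to move; the robot and the scene stay as the last step left them, time stands still between calls to the robot, and variables do not carry over. Pictures are saved under pics/ and viewed, at most 10 in all, crops included, and the job is handed in when it is done.

```bash
ls; mkdir -p pics; python3 - <<'E'
from plant import bot
import cv2,numpy as np,json
for n in("scene","top","wrist"):
    c=bot.capture(n);cv2.imwrite(f"pics/{n}0.png",c["color"][:,:,::-1]);np.savez(f"pics/{n}0.npz",**c)
    print(n,c["K"][0,0],c["K"][0,2],c["K"][1,2],(-c["R"].T@c["t"]).round(),c["R"].round(2).tolist())
print(bot.get_obs())
E
```

```text
pics
plant.py
shift.py
scene 388.07961945654176 318.4044312449066 203.7613410739828 [1154. -170. 1101.] [[0.22, 0.98, 0.0], [0.84, -0.18, -0.51], [-0.5, 0.11, -0.86]]
top 424.4594121195577 322.7335014654628 201.97349866048256 [ 457.  -23. 1230.] [[0.0, -1.0, 0.01], [-0.99, -0.01, -0.13], [0.13, -0.01, -0.99]]
wrist 320.7523557519349 319.30557002185253 196.7003218927186 [ 261. -462.  384.] [[0.36, -0.93, -0.0], [-0.89, -0.35, 0.28], [-0.26, -0.1, -0.96]]
{'time': 0.15, 'joint_positions': array([-1.34603187e+00,  3.42541400e-01,  1.52475587e+00,  2.27620193e-05,
        1.27540385e+00, -1.46004958e-01]), 'dq': array([-0.00089796, -0.00163934, -0.00225071, -0.00144055, -0.00046734,
       -0.00027694]), 'tau': array([ 1.00028530e-03, -4.31470335e+01, -2.44355267e+01,  7.17811310e-02,
        5.38529386e-02, -8.52483140e-05]), 'tool_pos': array([ 190.22516763, -489.22696097,  404.23011289]), 'tcp_rot': array([-3.14049914e+00, -1.82805709e-04,  3.70762674e-01]), 'contact_force': array([ 0.26818832,  0.4696055 , -0.4164976 ]), 'moment': array([-0.02390646, -0.03452517,  0.04144345]), 'finger_force': 0.0, 'grip_width': 91.72697127630367}
```

View pics/top0.png

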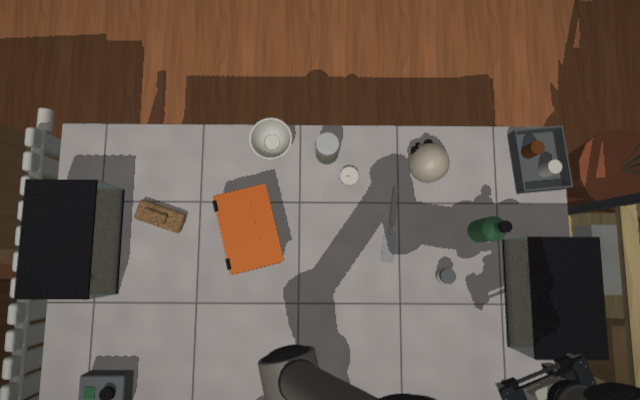

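View pics/scene0.png

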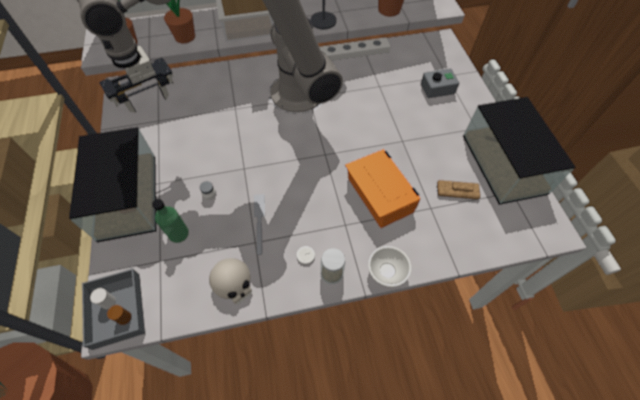

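The top view shows the orange cover at about (214–283, 184–274). Its hinge side is on the left, with dark hinges at (215,205) and (228,264). The spatula runs from about (394,188) to its blade end at (388,262), pointing at the robot and in shadow. In the scene view the cover is at (348–418, 150–224) and the spatula is near (260,225).

```bash
cat > h.py <<'E'
from plant import bot
import cv2,numpy as np
def cap(n,tag):
    c=bot.capture(n);cv2.imwrite(f"pics/{tag}.png",c["color"][:,:,::-1]);np.savez(f"pics/{tag}.npz",**c);return c
def load(tag): return dict(np.load(f"pics/{tag}.npz"))
def ray(c,u,v):
    d=c["R"].T@np.linalg.inv(c["K"])@np.array([u,v,1.]);return -c["R"].T@c["t"],d/np.linalg.norm(d)
def onz(c,u,v,z):
    o,d=ray(c,u,v);return o+d*(z-o[2])/d[2]
def tri(*obs): # (c,u,v)...
    A=np.zeros((3,3));b=np.zeros(3);rs=[ray(*o) for o in obs]
    for o,d in rs:
        P=np.eye(3)-np.outer(d,d);A+=P;b+=P@o
    X=np.linalg.solve(A,b);return X,[float(np.linalg.norm((np.eye(3)-np.outer(d,d))@(X-o))) for o,d in rs]
def proj(c,X):
    p=c["K"]@(c["R"]@np.asarray(X,float)+c["t"]);return p[:2]/p[2]
def orange(c):
    h=cv2.cvtColor(c["color"],cv2.COLOR_RGB2HSV);m=cv2.inRange(h,(5,180,90),(18,255,255))
    k=cv2.findContours(m,cv2.RETR_EXTERNAL,cv2.CHAIN_APPROX_NONE)[0];return max(k,key=cv2.contourArea)
def go(x,y,gz,yaw):
    "shift (tool axes) to put the grasp point at x,y,gz with tool yaw"
    s=bot.get_obs();p=s["tool_pos"];w=s["tcp_rot"][2];d=np.array([x,y,gz+159])-p
    t=-((yaw-w+np.pi)%(2*np.pi)-np.pi)
    print("shift",np.round([d[0]*np.cos(w)+d[1]*np.sin(w),d[0]*np.sin(w)-d[1]*np.cos(w),-d[2]],1),"turn",round(t,3))
E
python3 - <<'E'
from h import *
for n in("top","scene"):
    c=load(n+"0");k=orange(c);r=cv2.minAreaRect(k);q=cv2.approxPolyDP(k,6,True)[:,0];print(n,r)
    for p in q:print(p,onz(c,*p,90).round())
c=load("top0")
for p in((394,188),(388,262),(392,235)):print(onz(c,*p,5).round())
a=c["color"][170:280,350:440,::-1];cv2.imwrite("pics/crop.png",cv2.resize(cv2.convertScaleAbs(a,alpha=2),None,fx=5,fy=5,interpolation=2))
s=bot.get_obs();go(430,-190,170,0)
E
```

```text
top ((247.87217712402344, 228.55068969726562), (79.96913146972656, 54.10363006591797), 76.50426483154297)
[264 184] [653. 129.  90.]
[214 197] [616. 264.  90.]
[231 273] [413. 211.  90.]
[282 259] [451.  77.  90.]
scene ((384.28021240234375, 188.68728637695312), (68.31295776367188, 47.754608154296875), 56.689369201660156)
[349 171] [474.  82.  90.]
[381 226] [684. 124.  90.]
[413 210] [653. 234.  90.]
[418 198] [616. 263.  90.]
[406 184] [560. 244.  90.]
[417 198] [616. 260.  90.]
[379 216] [651. 128.  90.]
[ 658. -240.    5.]
[ 443. -219.    5.]
[ 520. -232.    5.]
shift [ 331.9 -192.    75.2] turn 0.371
```

View pics/crop.png

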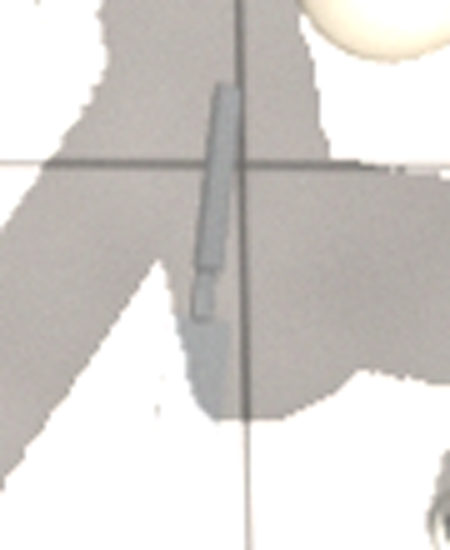

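The crop shows the handle from crop (229,85) to (207,270), the shank to (205,320) and the blade to about (212,420). I'll take wrist views from two places between the spatula and the box.

```bash
python3 - <<'E'
from h import *
go(560,-110,245,0)
E
```

```text
shift [ 4.821e+02 -2.195e+02  2.000e-01] turn 0.371
```

```bash
python3 shift.py '[[92, [54, -24, 0], 0.08], [92, [108, -49, 0], 0.16], [92, [162, -74, 0], 0.24], [92, [216, -98, 0], 0.31], [92, [270, -123, 0], 0.371]]'; python3 - <<'E'
from h import *
go(560,-110,245,0)
E
```

```text
time: 0.78
tool_pos: [398.4, -275.3, 404.7]
tcp_rot: [3.141, -0.0, -0.003]
contact_force: [0.4, -0.1, 0.6]
grip_width: 91.6
finger_force: 0.0
shift [ 161.2 -165.7    0.7] turn -0.003
```

```bash
python3 shift.py '[[92, [40, -42, 0], 0], [92, [80, -84, 0], 0], [92, [120, -125, 0], 0], [92, [160, -166, 0], 0], [92, [160, -166, 0], 0]]'; python3 -c "
from h import *
cap('wrist','w1')"; python3 shift.py '[[92, [0, -55, 0], 0], [92, [0, -110, 0], 0], [92, [0, -160, 0], 0], [92, [0, -160, 0], 0]]'; python3 - <<'E'
from h import *
c=cap('wrist','w2')
for t in('w1','w2'):
    c=load(t);k=orange(c);print(cv2.minAreaRect(k),cv2.approxPolyDP(k,6,True)[:,0].tolist())
    for X in((547,-226,7),(653,129,90)):print(proj(c,X))
E
```

```text
time: 1.4
tool_pos: [559.2, -107.9, 403.9]
tcp_rot: [-3.141, 0.0, 0.005]
contact_force: [-0.1, -0.5, -0.4]
grip_width: 91.7
finger_force: 0.0
time: 1.95
tool_pos: [556.6, 50.8, 404.7]
tcp_rot: [-3.141, 0.001, 0.003]
contact_force: [0.4, -0.8, -0.3]
grip_width: 91.6
finger_force: 0.0
((83.5, 170.0), (167.0, 184.0), 0.0) [[0, 91], [0, 251], [35, 235], [156, 240], [162, 262], [167, 255], [97, 89], [46, 78]]
[417.79318916 180.15416063]
[45.50337389 80.12674002]
((184.79457092285156, 192.67196655273438), (207.9373016357422, 164.4501190185547), 73.05467224121094) [[77, 119], [93, 140], [130, 238], [156, 241], [162, 266], [194, 238], [228, 229], [234, 269], [291, 269], [231, 76]]
[549.28067365 178.1368645 ]
[229.38213436  78.28790225]
```

View pics/w1.png

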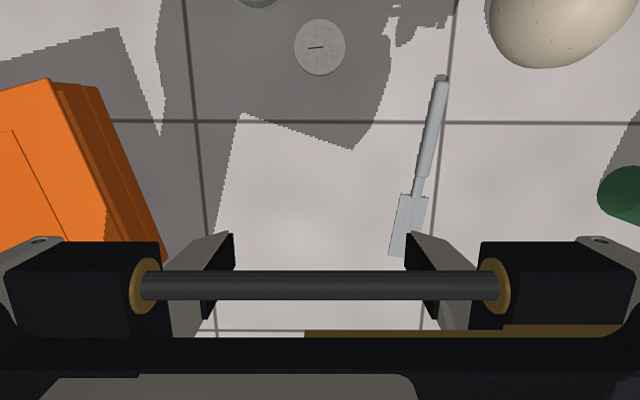

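View pics/w2.png

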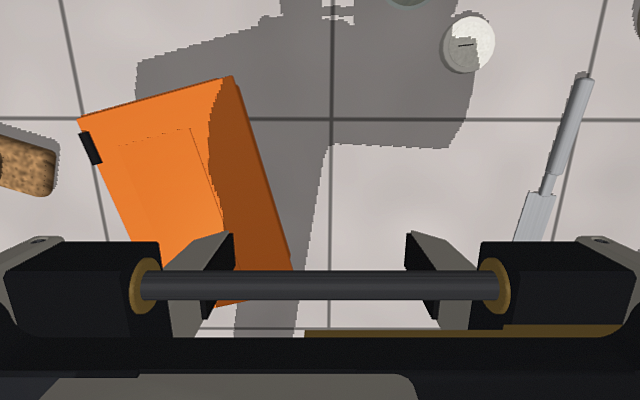

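w1 shows the handle's rear end at (440,80), the shank joint at (422,176) and the blade front at (398,257). In w2 the rear end is at (585,75) and the joint at (549,172). The cover's far lip corner is at (48,79) in w1 and (234,77) in w2, and its far hinge corner is at (78,118) in w2.

```bash
python3 - <<'E'
from h import *
a,b,t,s=[load(x) for x in("w1","w2","top0","scene0")]
def T(n,*o):
    X,e=tri(*o);print(n,X.round(1),np.round(e,1));return X
A=T("rear",(a,440,80),(b,585,75));T("rear3",(a,440,80),(b,585,75),(t,395.8,187))
B=T("junc",(a,422,176),(b,549,172));T("junc3",(a,422,176),(b,549,172),(t,391.4,224))
for c,p,z in((a,(440,80),14),(a,(422,176),11),(b,(585,75),14),(b,(549,172),11),(t,(395.8,187),14),(t,(391.4,224),11),(a,(398,257),2)):print(onz(c,*p,z).round(1))
T("lipfar",(a,48,79),(b,234,77));T("lipfar3",(a,48,79),(b,234,77),(t,264,184))
T("hingefar",(b,78,118),(t,214,197));T("hf3",(b,78,118),(t,214,197),(s,418,198))
T("hingenear",(t,231,273));
# fit hatch: cover rect outline in all views at z=90.5, params x,y,yaw(box)
from scipy.optimize import least_squares
cor=np.array([[-108,-81],[108,-81],[108,67],[-108,67]],float)
k=orange(t);print(cv2.approxPolyDP(k,3,True)[:,0].tolist())
obs=[(t,(264,184),1),(t,(214,197),2),(t,(231,273),3),(t,(282,259),0),(b,(234,77),1),(b,(78,118),2),(a,(48,79),1)]
def f(p):
    R=np.array([[np.cos(p[2]),-np.sin(p[2])],[np.sin(p[2]),np.cos(p[2])]])
    return np.concatenate([proj(c,[*(R@cor[i]+p[:2]),p[3]])-u for c,u,i in obs])
r=least_squares(f,[535,170,0.26,90]);print(r.x,r.fun.round(1))
E
```

```text
rear [ 661.8 -238.9   10.5] [1.5 1.5]
rear3 [ 662.  -244.3    2. ] [2.4 2.2 1.7]
junc [ 550.1 -235.4   -8.1] [1.3 1.3]
junc3 [ 551.8 -232.1   -2.2] [2.1 1.3 0.9]
[ 660.1 -237.7   14. ]
[ 553.  -229.3   11. ]
[ 663.  -236.2   14. ]
[ 555.4 -221.2   11. ]
[ 659.1 -243.5   14. ]
[ 551.5 -229.5   11. ]
[ 442.5 -211.1    2. ]
lipfar [653.8 124.2  93.1] [0.1 0.1]
lipfar3 [653.8 127.9  87.4] [0.7 2.3 1.8]
hingefar [617.6 263.9  92.1] [1.9 1.9]
hf3 [617.6 263.   92.6] [2.2 1.8 1.2]
hingenear [ 456.9  -22.1 1227.3] [0.]
[[264, 184], [214, 197], [231, 273], [282, 259]]
[5.30150887e+02 1.77383521e+02 2.49710293e-01 8.87610004e+01] [ 1.4 -0.7 -1.8 -0.7 -1.6  1.6  1.8  1.9 -0.4 -0.8 -1.7  1.1  2.1 -1. ]
```

The box fits at about (530, 177) with yaw 0.25, and the lip height comes out at 88–93 (check passes). The spatula origin is about (571, -227) with heading 3.01, and its measured length of 219 matches the given 220. I'll move over it, turning so that tool x points along the blade.

```bash
python3 shift.py '[[60, [2, 57, 0], -0.18], [60, [4, 114, 0], -0.36], [60, [6, 171, 0], -0.54], [60, [7, 228, 0], -0.72], [60, [7, 277, 0], -0.9]]'; python3 shift.py '[[60, [0, 0, 30], -0.18], [60, [0, 0, 60], -0.36], [60, [0, 0, 90], -0.54], [60, [0, 0, 110], -0.72], [60, [0, 0, 110], -0.9]]';python3 shift.py '[[60, [0, 0, 0], -0.18], [60, [0, 0, 0], -0.36], [60, [0, 0, 0], -0.54], [60, [0, 0, 0], -0.72], [60, [0, 0, 0], -0.9]]';python3 shift.py '[[60, [0, 0, 0], -0.18], [60, [0, 0, 0], -0.313], [60, [0, 0, 0], -0.313], [60, [0, 0, 0], -0.313]]'; python3 - <<'E'
from h import *
c=cap('wrist','w3');go(563,-226.5,21,3.013)
h=np.array([np.cos(3.013),np.sin(3.013)])
for d in(20,46,130):print(d,proj(c,[*(np.array([571,-227])+h*d),8]))
E
```

```text
time: 2.62
tool_pos: [562.8, -232.3, 404.7]
tcp_rot: [3.141, 0.001, 0.902]
contact_force: [1.8, 0.6, -0.5]
grip_width: 60.2
finger_force: 0.0
time: 3.25
tool_pos: [562.6, -230.0, 292.6]
tcp_rot: [-3.138, -0.002, 1.803]
contact_force: [-0.1, -0.1, 0.6]
grip_width: 60.1
finger_force: 0.0
time: 3.88
tool_pos: [563.1, -230.2, 294.6]
tcp_rot: [-3.141, -0.0, 2.703]
contact_force: [0.0, -1.0, 0.7]
grip_width: 60.1
finger_force: 0.0
time: 4.38
tool_pos: [563.7, -229.0, 294.7]
tcp_rot: [-3.141, -0.0, 3.009]
contact_force: [-0.2, 0.0, 0.0]
grip_width: 60.0
finger_force: 0.0
shift [  1.2   2.1 114.7] turn -0.003
20 [322.30685617 179.07172485]
46 [322.27683032 148.41864043]
130 [322.16759421  36.90057072]
```

View pics/w3.png

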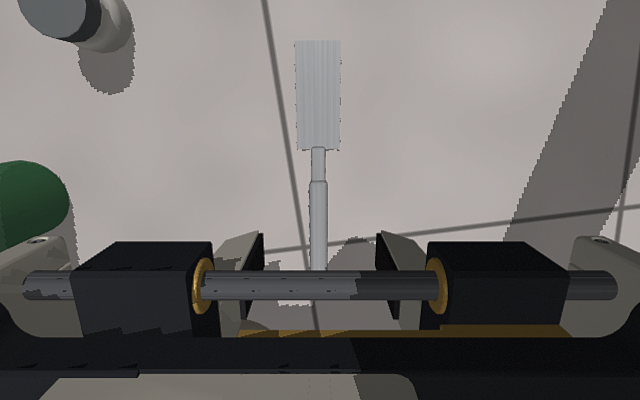

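w3 shows the blade front at (318,41), the blade start at row 150 and the handle end at (319,181). These are within 4 px of my prediction, so I'll descend and grip.

```bash
python3 -c "
from h import *
c=load('w3')
for u,v,z in((318,41,2),(319,150,4),(319,181,11)):print(onz(c,u,v,z).round(1))"
python3 shift.py '[[60, [1, 1, 45], 0], [60, [1, 1, 85], 0], [60, [1, 1, 110], 0], [60, [1, 1, 114], 0], [60, [1, 1, 114], 0]]'; python3 shift.py '[[8, [0, 0, 0], 0], [8, [0, 0, 0], 0], [8, [0, 0, 0], 0], [8, [0, 0, 0], 0], [8, [0, 0, 0], 0]]'
```

```text
[ 443.4 -213.7    2. ]
[ 526.9 -224.     4. ]
[ 551.8 -227.3   11. ]
time: 5.05
tool_pos: [563.7, -227.1, 181.4]
tcp_rot: [-3.141, 0.001, 3.012]
contact_force: [0.6, -0.6, 0.1]
grip_width: 60.1
finger_force: 0.0
time: 5.68
tool_pos: [563.5, -226.9, 180.9]
tcp_rot: [-3.141, 0.0, 3.013]
contact_force: [0.2, 0.5, 1.1]
grip_width: 15.8
finger_force: 30.0
```

```bash
python3 shift.py '[[8, [0, 0, -25], 0.03], [8, [0, 0, -50], 0.2], [8, [0, 0, -77], 0.38], [8, [0, 0, -77], 0.56], [8, [0, 0, -77], 0.74]]'; python3 shift.py '[[8, [0, 0, 0], 0.18], [8, [0, 0, 0], 0.36], [8, [0, 0, 0], 0.453], [8, [0, 0, 0], 0.453]]'; python3 - <<'E'
from h import *
go(586,-43,99,1.82)
c=cap('wrist','w4');cap('scene','s4');o=bot.get_obs();print(o['grip_width'],o['moment'])
w=o['tcp_rot'][2];p=o['tool_pos'][:2]+121*np.array([np.cos(w),np.sin(w)])
print([proj(c,[*p,z]).round(1) for z in(70,78,86)])
E
```

```text
time: 6.3
tool_pos: [563.4, -226.7, 257.9]
tcp_rot: [3.142, 0.0, 2.267]
contact_force: [0.0, -0.0, -1.5]
grip_width: 15.5
finger_force: 30.0
time: 6.8
tool_pos: [563.4, -226.7, 257.5]
tcp_rot: [-3.141, -0.0, 1.821]
contact_force: [0.3, -0.4, -0.3]
grip_width: 15.6
finger_force: 30.0
shift [172.4  67.3  -0.5] turn 0.001
15.127730997381388 [-0.03558916 -0.15095122  0.01533833]
[array([317.7,   0.6]), array([317.6,  -5.1]), array([317.5, -11.4])]
```

View pics/w4.png

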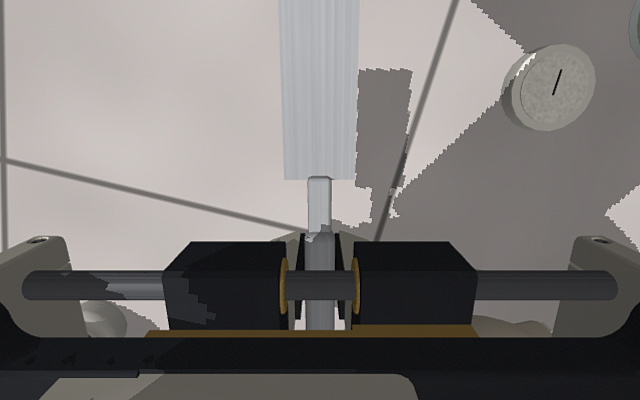

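w4 shows the spatula gripped straight, with the blade start at row 178 (cols 284–357) and the blade reaching row 0 (cols 279–359). Its tip is just out of view at the top. I'll check that it's level while moving to the standoff.

```bash
python3 - <<'E'
from h import *
c=load('w4');o=np.array([563.4,-226.7]);h=np.array([np.cos(1.821),np.sin(1.821)]);n=np.array([-h[1],h[0]])
for d in(37,117):
  for z in(73,78,83):print(d,z,[proj(c,[*(o+h*d+n*s),z]).round(1).tolist() for s in(18,-18)])
g=cv2.Canny(c["color"][:,:,0],40,100)
for r in(3,90,170):print(r,np.where(g[r,260:380])[0]+260)
E
python3 shift.py '[[8, [50, 20, 0], 0], [8, [100, 40, 0], 0], [8, [150, 58, 0], 0], [8, [172, 67, 0], 0], [8, [172, 67, 0], 0]]'
```

```text
37 73 [[283.7, 179.9], [352.3, 179.9]]
37 78 [[282.6, 182.1], [353.3, 182.2]]
37 83 [[281.5, 184.5], [354.3, 184.6]]
117 73 [[278.3, 8.4], [357.5, 8.4]]
117 78 [[276.9, 5.1], [358.8, 5.1]]
117 83 [[275.4, 1.6], [360.1, 1.7]]
3 [277 359]
90 [280 358]
170 [283 355]
time: 7.52
tool_pos: [586.1, -41.7, 257.7]
tcp_rot: [-3.141, -0.0, 1.824]
contact_force: [-1.0, -0.6, -2.0]
grip_width: 15.0
finger_force: 30.0
```

```bash
python3 shift.py '[[8, [12, 0, 0], 0], [8, [24, 0, 0], 0], [8, [29, 0, 0], 0], [8, [33, 0, 0], 0], [8, [33, 0, 0], 0]]'; python3 -c "
from h import *
o=bot.get_obs();print(o['contact_force'],o['moment']);c=cap('top','t5');print(cv2.approxPolyDP(orange(c),3,True)[:,0].tolist())"
```

```text
time: 8.15
tool_pos: [577.9, -11.5, 257.8]
tcp_rot: [3.142, 0.0, 1.82]
contact_force: [0.0, 0.4, -1.0]
grip_width: 15.2
finger_force: 30.0
[ 0.03030917  0.36902204 -1.00452668] [ 0.01080178 -0.12751198  0.0027046 ]
[[264, 184], [214, 197], [231, 273], [254, 268], [256, 264], [262, 266], [256, 262], [257, 257], [265, 260], [267, 243], [263, 239], [268, 240], [274, 222], [265, 218], [273, 218]]
```

```bash
python3 shift.py '[[8, [0, 0, -6], 0], [8, [0, 0, -12], 0], [8, [0, 0, -20], 0], [8, [0, 0, -20], 0]]'; python3 -c "
from h import *
o=bot.get_obs();print(o['contact_force'],o['moment']);c=cap('scene','s6');cv2.imwrite('pics/s6c.png',cv2.resize(c['color'][120:260,300:460,::-1],None,fx=4,fy=4,interpolation=2))"
```

```text
time: 8.7
tool_pos: [578.0, -11.6, 278.6]
tcp_rot: [3.14, 0.001, 1.82]
contact_force: [0.1, 0.2, -1.1]
grip_width: 15.6
finger_force: 30.0
[ 0.1343154   0.19048807 -1.14805531] [-0.11174487 -0.10313516 -0.01214541]
```

View pics/s6c.png

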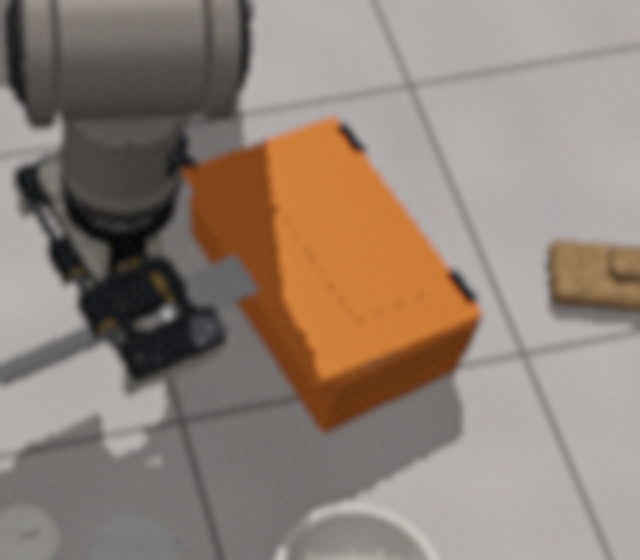

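The crop shows the blade's front edge, mid (245,271), lying in front of the shut cover's lip edge. That means it rose outside the lip without catching it, so I'll measure how short it was.

```bash
python3 - <<'E'
from h import *
c=load('s6');h=np.array([-.247,.969]);o=bot.get_obs();print(o['tool_pos'])
for z in(95,98,101):
    X=onz(c,361.3,187.8,z);print(z,X.round(1),'ahead of tcp',(X[:2]-o['tool_pos'][:2])@h,'hatch y',(X[:2]-[530,177])@h)
for u,v in((188,170),(320,378),(478,312),(338,120)):
    X=onz(c,300+u/4,120+v/4,90.5);d=X[:2]-[530,177];print(X.round(1),'hatch',(d@[.969,.247]).round(1),(d@h).round(1))
E
```

```text
[577.96124865 -11.64924632 278.1561455 ]
95 [546.5 102.2  95. ] ahead of tcp 118.07975268348802 hatch y -76.56779541682793
98 [548.4 101.4  98. ] ahead of tcp 116.84710368563022 hatch y -77.80044441468574
101 [550.2 100.6 101. ] ahead of tcp 115.61445468777241 hatch y -79.03309341254355
[440.2  84.6  90.5] hatch -109.8 -67.4
[647.  132.2  90.5] hatch 102.3 -72.3
[617.6 267.   90.5] hatch 107.1 65.6
[417.2 218.2  90.5] hatch -99.1 67.8
```

```bash
python3 shift.py '[[8, [0, 0, 10], 0], [8, [0, 0, 20.5], 0], [8, [3, 0, 20.5], 0], [8, [7, 0, 20.5], 0], [8, [7, 0, 20.5], 0]]';python3 shift.py '[[8, [2, 0, 0], 0], [8, [4, 0, 0], 0], [8, [4, 0, 0], 0]]'; python3 -c "
from h import *
o=bot.get_obs();print(o['contact_force'],o['moment'])"; python3 shift.py '[[8, [2, 0, 0], 0], [8, [4, 0, 0], 0], [8, [4, 0, 0], 0]]'; python3 -c "
from h import *
o=bot.get_obs();print(o['contact_force'],o['moment'])"
```

```text
time: 9.38
tool_pos: [576.2, -4.4, 257.5]
tcp_rot: [3.141, 0.0, 1.82]
contact_force: [-0.3, -0.0, -1.4]
grip_width: 15.7
finger_force: 30.0
time: 9.75
tool_pos: [575.9, -2.5, 258.0]
tcp_rot: [3.14, 0.005, 1.82]
contact_force: [1.2, -9.0, -1.1]
grip_width: 15.5
finger_force: 30.0
[ 1.23086295 -8.99351021 -1.05869343] [-1.62788264 -0.36391601  0.07798257]
time: 10.12
tool_pos: [575.8, -1.2, 258.8]
tcp_rot: [3.137, 0.01, 1.82]
contact_force: [3.8, -23.0, 1.2]
grip_width: 15.5
finger_force: 30.0
[  3.84988508 -22.9656983    1.22658335] [-3.91158555 -0.64807178  0.1419478 ]
```

Contact came with the tip at hatch y ≈ -65, which fits the wall. I'll back off a little and lift slightly to see whether the lip is now caught.

```bash
python3 shift.py '[[8, [-5, 0, 0], 0], [8, [-5, 0, -5], 0], [8, [-5, 0, -10], 0], [8, [-5, 0, -14], 0], [8, [-5, 0, -14], 0]]'; python3 -c "
from h import *
o=bot.get_obs();print(o['contact_force'],o['moment']);c=cap('top','t7');print(cv2.approxPolyDP(orange(c),3,True)[:,0].tolist())
c=cap('scene','s7');cv2.imwrite('pics/s7c.png',cv2.resize(c['color'][130:250,320:440,::-1],None,fx=5,fy=5,interpolation=2))"
```

```text
time: 10.75
tool_pos: [575.5, -1.7, 271.6]
tcp_rot: [3.141, 0.0, 1.82]
contact_force: [0.9, -2.9, -2.7]
grip_width: 15.5
finger_force: 30.0
[ 0.85010737 -2.89608866 -2.67123008] [-0.78265239 -0.31071014  0.00515734]
[[264, 184], [214, 197], [231, 273], [259, 266], [260, 257], [256, 256], [260, 254], [264, 235], [260, 234], [266, 231], [271, 218]]
```

View pics/s7c.png

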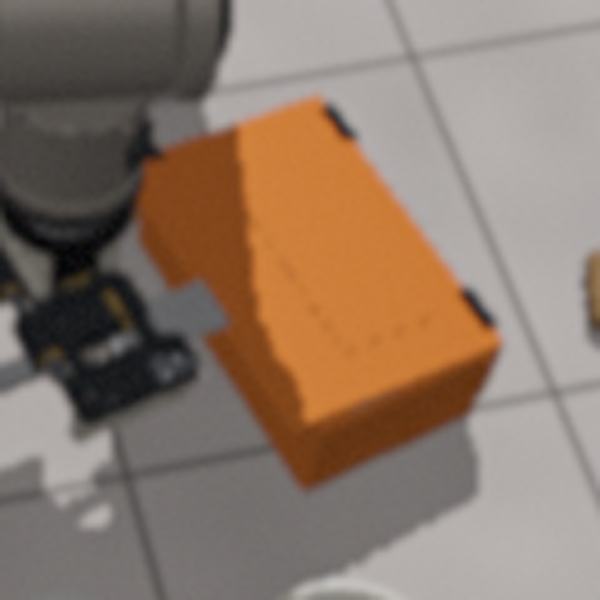

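Vertical force grew by 1.6 N, about what lifting the cover needs, but the picture doesn't clearly show whether it lifted. I'll compare the far lip corner between frames and against a model.

```bash
python3 - <<'E'
from h import *
s0,s6,s7=load('scene0'),load('s6'),load('s7');t0,t7=load('top0'),load('t7')
def al(a,b,x,y,w,h):
    f=lambda c:cv2.cvtColor(c['color'],cv2.COLOR_RGB2GRAY).astype(np.float32)[y:y+h,x:x+w]
    return np.round(cv2.phaseCorrelate(f(a),f(b),cv2.createHanningWindow((w,h),cv2.CV_32F)),2).tolist()
print('scene far lip',al(s0,s6,362,198,36,36),al(s0,s7,362,198,36,36))
print('scene far hinge',al(s0,s7,400,185,36,36))
print('top far lip',al(t0,t7,248,170,32,32))
def lip(c,th,x):
    R=np.array([[.969,-.247],[.247,.969]]);r=146
    p=R@[x,65-r*np.cos(th)]+[530,177];return proj(c,[*p,90.5+r*np.sin(th)])
for th in(0,.05,.1):print(th,[lip(s0,th,x).round(1).tolist() for x in(-108,0,108)])
# dark-orange boundary of cover edge in s7 along the far half: print profile across lip near x=+60
E
```

```text
Traceback (most recent call last):
ValueError: setting an array element with a sequence. The requested array has an inhomogeneous shape after 1 dimensions. The detected shape was (2,) + inhomogeneous part.
```

```bash
python3 - <<'E'
from h import *
s0,s6,s7=load('scene0'),load('s6'),load('s7');t0,t7=load('top0'),load('t7')
def al(a,b,x,y,w,h):
    f=lambda c:cv2.cvtColor(c['color'],cv2.COLOR_RGB2GRAY).astype(np.float32)[y:y+h,x:x+w]
    return np.round(cv2.phaseCorrelate(f(a),f(b),cv2.createHanningWindow((w,h),cv2.CV_32F))[0],2).tolist()
print('scene far lip',al(s0,s6,362,198,36,36),al(s0,s7,362,198,36,36))
print('scene far hinge',al(s0,s7,400,185,36,36))
print('top far lip',al(t0,t7,248,170,32,32))
def lip(c,th,x,y=-81,z=90.5):
    R=np.array([[.969,-.247],[.247,.969]]);r=65-y
    p=R@[x,65-r*np.cos(th)]+[530,177];return proj(c,[*p,z+r*np.sin(th)])
for th in(0,.05,.1):print(th,[lip(s0,th,x).round(1).tolist() for x in(-108,0,108)])
print('wall base',[lip(s0,0,x,-65,0).round(1).tolist() for x in(-110,0,110)],'ledge',[lip(s0,0,x,-75,73).round(1).tolist() for x in(-110,0,110)])
E
```

```text
scene far lip [-0.57, -0.59] [-0.43, -0.42]
scene far hinge [-0.06, -0.26]
top far lip [-2.88, 0.12]
0 [[343.6, 164.4], [360.3, 189.7], [378.5, 217.2]]
0.05 [[343.7, 163.1], [360.6, 188.4], [378.9, 216.0]]
0.1 [[344.0, 161.6], [361.0, 187.1], [379.4, 214.7]]
wall base [[345.8, 178.0], [361.9, 202.7], [379.3, 229.3]] ledge [[344.6, 166.5], [361.4, 192.0], [379.7, 219.7]]
```

```bash
python3 shift.py '[[8, [-12, 0, 0], 0], [8, [-25, 0, 0], 0], [8, [-30, 0, 0], 0], [8, [-30, 0, 0], 0]]'; python3 - <<'E'
from h import *
c=cap('wrist','w8');s=cap('scene','s8');ob=bot.get_obs();print(ob['tool_pos'],ob['contact_force'],ob['moment'])
g=cv2.Canny(c["color"][:,:,0],40,100)
for r in(3,20,60,90,130,170):print(r,np.where(g[r,250:390])[0]+250)
print('col',[ (u,(np.where(g[120:240,u])[0]+120).tolist()) for u in(295,345)])
o=ob['tool_pos'];h=np.array([np.cos(ob['tcp_rot'][2]),np.sin(ob['tcp_rot'][2])]);n=np.array([-h[1],h[0]]);zn=o[2]-180.9+2
for d in(27,30,33,37):print(d,proj(c,[*(o[:2]+h*d),zn]).round(1))
for d in(100,108,117):
  for dz in(-8,-4,0,4):print(d,dz,[proj(c,[*(o[:2]+h*d+n*q),zn+dz]).round(1).tolist() for q in(18,-18)])
# scene camera: predicted front edge
for L in(113,117,121):
  for dz in(-6,0):print('scene',L,dz,[proj(s,[*(o[:2]+h*L+n*q),zn+dz]).round(1).tolist() for q in(18,-18)])
E
```

```text
time: 11.35
tool_pos: [582.9, -31.5, 271.1]
tcp_rot: [-3.141, -0.0, 1.819]
contact_force: [-0.7, 0.1, -0.6]
grip_width: 15.8
finger_force: 30.0
[582.75020732 -30.93884523 271.10560086] [-0.62234237 -0.61863254 -1.3195528 ] [ 0.03923792 -0.02117147  0.01082679]
3 []
20 []
60 []
90 [255 256 257 258 261 262 389]
130 [284 322 323 324 325 377 383 384 388 389]
170 [284 354 360 365 371]
col [(295, [180, 231]), (345, [144, 180, 218, 219, 231])]
27 [317.8 200.1]
30 [317.8 194.5]
33 [317.8 188.8]
37 [317.8 181.2]
100 -8 [[279.9, 48.4], [355.5, 48.4]]
100 -4 [[278.9, 47.0], [356.5, 47.0]]
100 0 [[277.8, 45.5], [357.4, 45.5]]
100 4 [[276.7, 43.9], [358.5, 43.9]]
108 -8 [[279.3, 29.8], [356.1, 29.8]]
108 -4 [[278.3, 27.9], [357.0, 27.9]]
108 0 [[277.2, 25.9], [358.0, 25.9]]
108 4 [[276.0, 23.7], [359.1, 23.7]]
117 -8 [[278.7, 8.3], [356.7, 8.3]]
117 -4 [[277.6, 5.7], [357.7, 5.7]]
117 0 [[276.4, 3.1], [358.7, 3.0]]
117 4 [[275.2, 0.2], [359.8, 0.2]]
scene 113 -6 [[351.5, 188.6], [357.3, 197.4]]
scene 113 0 [[351.7, 187.5], [357.4, 196.4]]
scene 117 -6 [[352.7, 188.1], [358.4, 196.9]]
scene 117 0 [[352.8, 187.0], [358.6, 195.9]]
scene 121 -6 [[353.8, 187.6], [359.5, 196.4]]
scene 121 0 [[353.9, 186.5], [359.7, 195.4]]
```

```bash
python3 - <<'E'
import cv2,numpy as np
w=cv2.imread('pics/w8.png');s=cv2.imread('pics/s8.png');t=cv2.imread('pics/s7.png')
a=cv2.convertScaleAbs(w[0:150,160:480],alpha=1.6);a=cv2.resize(a,(640,300),interpolation=2)
f=lambda s:cv2.resize(cv2.convertScaleAbs(s[165:240,330:410],alpha=2),(320,300),interpolation=2)
cv2.imwrite('pics/m.png',np.vstack([a,np.hstack([f(s),f(t)])]))
E
```

```text
(no output)
```

View pics/m.png

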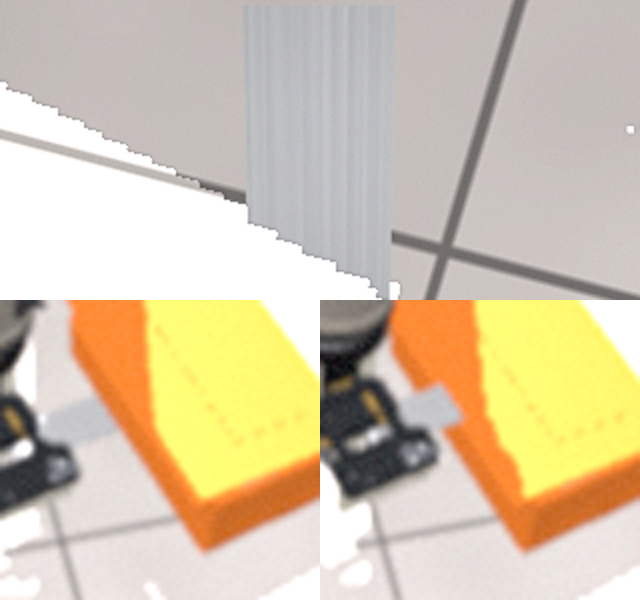

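The montage shows the blade tip at w8 row 3 with a width of 75 px (cols 282–357). A level blade would be 82 px wide, so the spatula has pitched down about 13 mm at the tip by slipping in the grip. I'll lay it down to level it, then grip it farther forward on the shank, where the load has a shorter lever and the tail acts as a counterweight.

```bash
python3 shift.py '[[8, [-40, -25, 10], 0], [8, [-69, -46, 35], 0], [8, [-69, -46, 65], 0], [8, [-69, -46, 82], 0], [8, [-69, -46, 90.5], 0]]'; python3 shift.py '[[8, [0, 0, 0], 0], [40, [0, 0, 0], 0], [40, [0, 0, 0], 0], [40, [0, 0, 0], 0]]'; python3 shift.py '[[40, [13, 0, 0], 0], [40, [25, 0, 1], 0], [40, [25, 0, 1], 0]]';python3 -c "
from h import *
c=cap('wrist','w9');g=cv2.Canny(c['color'][:,:,0],40,100)
for r in(20,60,100,130,150,170,190,210):print(r,np.where(g[r,250:390])[0]+250)
print([(u,np.where(g[:240,u])[0].tolist()) for u in(290,300,310,320,330,340)])
o=bot.get_obs()['tool_pos'];h=np.array([-.247,.969])
for d in(14,96):print(d,proj(c,[*(o[:2]+h*d),2]))
"
```

```text
time: 12.08
tool_pos: [555.4, -108.8, 180.5]
tcp_rot: [-3.141, -0.0, 1.821]
contact_force: [-13.3, -0.2, 41.1]
grip_width: 15.7
finger_force: 30.0
time: 12.58
tool_pos: [555.4, -109.1, 181.0]
tcp_rot: [3.141, 0.0, 1.82]
contact_force: [-0.7, -0.5, -0.5]
grip_width: 38.7
finger_force: 0.0
time: 12.95
tool_pos: [548.7, -83.6, 179.6]
tcp_rot: [-3.141, -0.0, 1.821]
contact_force: [0.0, -0.5, -0.3]
grip_width: 40.1
finger_force: 0.0
20 [297 298 299 300]
60 [282 336 357 358 359]
100 [283 359 361]
130 [284 358 360]
150 [285 358 361]
170 [285 358]
190 [286 356 358]
210 [286 356 359]
[(290, [18, 57, 229, 230, 236, 237]), (300, [20, 57, 229, 239]), (310, [28, 57, 225, 227, 228, 229]), (320, [36, 57, 224]), (330, [39, 57, 226]), (340, [47, 57, 225, 229])]
14 [318.33921614 226.84931866]
96 [318.5210266  57.7084974]
```

```bash
python3 shift.py '[[5, [0, 0, 0], 0], [5, [0, 0, 0], 0], [5, [0, 0, 0], 0], [5, [0, 0, 0], 0]]'; python3 shift.py '[[5, [0, 0, -30], 0], [5, [0, 0, -78], 0], [5, [25, 20, -78], 0], [5, [50, 42, -78], 0], [5, [56, 46, -78], 0]]'; python3 - <<'E'
from h import *
c=cap('wrist','w10');ob=bot.get_obs();o=ob['tool_pos'];h=np.array([np.cos(ob['tcp_rot'][2]),np.sin(ob['tcp_rot'][2])]);n=np.array([-h[1],h[0]])
print(o,ob['contact_force'],ob['moment'],ob['grip_width'])
g=cv2.Canny(c['color'][:,:,0],40,100)
for r in(5,30,70,120,170):print(r,np.where(g[r,200:440])[0]+200)
print([(u,np.where(g[:240,u])[0].tolist()) for u in(290,305,320,335,350)])
zt=o[2]-179.6+2
for dz in(-6,0,6):print(dz,[proj(c,[*(o[:2]+h*96+n*q),zt+dz]).round(1).tolist() for q in(18,-18)])
B=np.array([530,177]);ey=np.array([-.247,.969])
for nm,y,z in(('lip top',-81,90.5),('ledge',-75,73.5)):print(nm,proj(c,[*(B+ey*y),z]).round(1))
print([c['color'][r,320].tolist() for r in range(0,60,4)])
E
```

```text
time: 13.5
tool_pos: [549.1, -85.1, 179.7]
tcp_rot: [3.142, 0.0, 1.82]
contact_force: [0.3, -1.7, -0.1]
grip_width: 11.6
finger_force: 30.0
time: 14.12
tool_pos: [580.2, -17.9, 257.6]
tcp_rot: [3.141, -0.0, 1.822]
contact_force: [-0.6, -0.4, -1.5]
grip_width: 11.5
finger_force: 30.0
[580.04784367 -17.95072464 257.39807871] [ 0.59717474 -0.4051869  -0.86814821] [ 0.09126851 -0.08514264  0.00048294] 11.360515723043067
5 [423 430]
30 [416 423]
70 [280 403 410]
120 [273 274 275 276 388 394]
170 [283 356 373 379]
[(290, [132, 226, 234]), (305, [140, 226, 233]), (320, [148, 222, 226, 237, 238, 239]), (335, [153, 156, 223, 226, 230, 231, 233, 234, 235, 236, 237, 238, 239]), (350, [160, 161, 163, 164, 223, 227, 235])]
-6 [[279.1, 57.9], [355.6, 58.0]]
0 [[277.5, 56.1], [357.0, 56.2]]
6 [[275.8, 54.1], [358.6, 54.2]]
lip top [316.6 -13.4]
ledge [316.9 -15.4]
[[114, 57, 18], [122, 119, 119], [121, 116, 114], [123, 118, 115], [122, 118, 117], [124, 118, 117], [123, 118, 117], [123, 119, 118], [123, 118, 117], [125, 119, 117], [124, 120, 118], [125, 120, 119], [125, 121, 119], [123, 119, 118], [116, 118, 119]]
```

```bash
python3 shift.py '[[5, [7, 0, 0], 0], [5, [14, 0, 0], 0], [5, [14, 0, 0], 0]]'; python3 - <<'E'
from h import *
c=cap('wrist','w11');ob=bot.get_obs();o=ob['tool_pos'];h=np.array([np.cos(ob['tcp_rot'][2]),np.sin(ob['tcp_rot'][2])])
print(o);B=np.array([530,177]);ey=np.array([-.247,.969])
for nm,y,z in(('lip top',-81,90.5),('lip bot',-81,85.5),('ledge',-75,73.5),('ledge bot',-75,63),('wall base',-65,0)):print(nm,proj(c,[*(B+ey*y),z]).round(1))
print('tip',proj(c,[*(o[:2]+h*96),o[2]-177.6]))
for u in(200,320,440):print(u,[(r,c['color'][r,u].tolist()) for r in range(0,66,3)])
E
```

```text
time: 14.55
tool_pos: [576.1, -5.7, 257.7]
tcp_rot: [-3.141, -0.0, 1.82]
contact_force: [-0.5, -0.3, -0.2]
grip_width: 11.6
finger_force: 30.0
[576.22277103  -5.9106651  257.73351609]
lip top [318.8  22.3]
lip bot [318.8  25.1]
ledge [318.9  16.7]
ledge bot [318.9  22.3]
wall base [319.1  28.6]
tip [318.1126888   56.53289344]
200 [(0, [146, 75, 25]), (3, [147, 76, 27]), (6, [142, 72, 25]), (9, [124, 62, 22]), (12, [149, 77, 27]), (15, [126, 64, 22]), (18, [118, 59, 20]), (21, [117, 60, 20]), (24, [116, 54, 13]), (27, [128, 125, 125]), (30, [126, 122, 121]), (33, [127, 123, 122]), (36, [128, 123, 121]), (39, [128, 123, 121]), (42, [129, 123, 123]), (45, [128, 124, 121]), (48, [129, 124, 122]), (51, [127, 122, 121]), (54, [127, 123, 122]), (57, [127, 122, 122]), (60, [127, 122, 121]), (63, [128, 123, 121])]
320 [(0, [148, 75, 27]), (3, [148, 75, 27]), (6, [142, 72, 27]), (9, [122, 62, 21]), (12, [152, 78, 30]), (15, [120, 60, 21]), (18, [119, 60, 22]), (21, [117, 60, 20]), (24, [117, 52, 8]), (27, [124, 121, 120]), (30, [123, 119, 117]), (33, [125, 119, 118]), (36, [125, 121, 119]), (39, [126, 121, 120]), (42, [125, 120, 119]), (45, [125, 120, 119]), (48, [125, 121, 120]), (51, [126, 121, 119]), (54, [118, 119, 121]), (57, [118, 119, 121]), (60, [119, 118, 121]), (63, [117, 119, 120])]
440 [(0, [147, 76, 28]), (3, [147, 75, 28]), (6, [140, 71, 24]), (9, [119, 60, 21]), (12, [149, 77, 28]), (15, [118, 60, 22]), (18, [117, 60, 20]), (21, [117, 59, 21]), (24, [117, 65, 30]), (27, [129, 125, 123]), (30, [128, 124, 122]), (33, [128, 124, 122]), (36, [129, 124, 123]), (39, [129, 123, 121]), (42, [129, 124, 122]), (45, [128, 124, 121]), (48, [129, 124, 123]), (51, [129, 124, 122]), (54, [129, 124, 123]), (57, [128, 124, 122]), (60, [127, 122, 121]), (63, [129, 124, 123])]
```

```bash
python3 - <<'E'
from h import *
c=load('w11');im=c['color'].astype(int);m=im[:,:,2]-im[:,:,0]
for r in(54,58,62,80,100,120):
    x=np.where(m[r,250:390]>-2)[0]+250;print(r,x.min() if len(x) else None,x.max() if len(x) else None)
ob=bot.get_obs();o=ob['tool_pos'];h=np.array([-.247,.969]);n=np.array([-h[1],h[0]])
for L in(95,96,97):
  for dz in(-5,0,5,10):print(L,dz,[proj(c,[*(o[:2]+h*L+n*q),o[2]-177.6+dz]).round(1).tolist() for q in(18,-18)])
print([(r,im[r,420].tolist()) for r in range(0,30)])
s=cap('scene','s11');s0=load('scene0')
for nm in('scene0','s11'):
    k=load(nm)['color'].astype(int)
    print(nm,[ [ (v,k[v,u].tolist()) for v in range(206,240,2)] for u in(376,)],)
E
```

```text
54 280 358
58 280 358
62 280 358
80 281 357
100 281 357
120 282 356
95 -5 [[279.6, 60.4], [356.5, 60.4]]
95 0 [[278.3, 58.9], [357.7, 58.9]]
95 5 [[276.8, 57.4], [359.0, 57.4]]
95 10 [[275.3, 55.8], [360.4, 55.8]]
96 -5 [[279.5, 58.0], [356.5, 58.0]]
96 0 [[278.2, 56.5], [357.8, 56.5]]
96 5 [[276.8, 54.9], [359.1, 54.9]]
96 10 [[275.2, 53.2], [360.5, 53.2]]
97 -5 [[279.4, 55.7], [356.6, 55.7]]
97 0 [[278.1, 54.1], [357.8, 54.1]]
97 5 [[276.7, 52.4], [359.1, 52.4]]
97 10 [[275.2, 50.6], [360.6, 50.6]]
[(0, [147, 75, 26]), (1, [148, 75, 27]), (2, [147, 75, 27]), (3, [147, 75, 27]), (4, [145, 74, 27]), (5, [143, 73, 27]), (6, [140, 71, 23]), (7, [135, 68, 24]), (8, [125, 63, 21]), (9, [119, 60, 19]), (10, [112, 57, 19]), (11, [148, 76, 28]), (12, [150, 76, 27]), (13, [144, 72, 26]), (14, [128, 65, 24]), (15, [118, 60, 21]), (16, [115, 58, 18]), (17, [117, 59, 19]), (18, [118, 60, 22]), (19, [117, 60, 21]), (20, [117, 59, 19]), (21, [117, 59, 22]), (22, [116, 58, 18]), (23, [116, 57, 18]), (24, [115, 50, 4]), (25, [126, 121, 123]), (26, [127, 125, 125]), (27, [128, 124, 122]), (28, [128, 124, 121]), (29, [127, 122, 121])]
scene0 [[(206, [207, 136, 67]), (208, [207, 135, 65]), (210, [200, 130, 64]), (212, [169, 100, 45]), (214, [122, 66, 24]), (216, [113, 59, 20]), (218, [114, 61, 23]), (220, [113, 67, 41]), (222, [113, 88, 77]), (224, [116, 110, 107]), (226, [116, 112, 110]), (228, [116, 114, 111]), (230, [116, 112, 111]), (232, [117, 112, 112]), (234, [115, 111, 109]), (236, [115, 111, 110]), (238, [116, 112, 110])]]
s11 [[(206, [132, 70, 26]), (208, [127, 67, 25]), (210, [131, 72, 28]), (212, [126, 67, 24]), (214, [118, 63, 24]), (216, [117, 61, 23]), (218, [115, 61, 22]), (220, [115, 69, 42]), (222, [113, 87, 77]), (224, [117, 110, 108]), (226, [118, 114, 112]), (228, [116, 112, 111]), (230, [116, 112, 111]), (232, [117, 113, 112]), (234, [117, 114, 112]), (236, [117, 113, 111]), (238, [116, 112, 111])]]
```

The cover is still shut and the blade is level with its tip 97 mm ahead. The wrist rows put the lip edge near hatch y -76 and the wall near -64, so there is only about 12 mm of bite. I'll advance almost to the wall and then lift.

```bash
python3 shift.py '[[5, [10, 0, 0], 0], [5, [19, 0, 0], 0], [5, [23, 0, 0], 0], [5, [26, 0, 0], 0], [5, [26, 0, 0], 0]]'; python3 shift.py '[[5, [0, 0, -6], 0], [5, [0, 0, -12], 0], [5, [0.5, 0, -18], 0], [5, [1, 0, -24], 0], [5, [1, 0, -24], 0]]'; python3 - <<'E'
from h import *
ob=bot.get_obs();print(ob['tool_pos'],ob['contact_force'],ob['moment'])
c=cap('wrist','w12');s=cap('scene','s12');im=c['color']
print([(r,im[r,420].tolist()) for r in range(0,110,4)])
print([(r,im[r,320].tolist()) for r in range(0,110,4)])
k=s['color'];print([(v,k[v,376].tolist()) for v in range(200,226,2)])
E
```

```text
time: 15.28
tool_pos: [570.0, 19.7, 257.7]
tcp_rot: [3.142, 0.0, 1.82]
contact_force: [-0.5, 0.1, -1.4]
grip_width: 11.5
finger_force: 30.0
time: 15.9
tool_pos: [569.8, 20.3, 282.2]
tcp_rot: [3.141, 0.001, 1.82]
contact_force: [-0.1, -2.4, -3.0]
grip_width: 11.1
finger_force: 30.0
[569.8281511   20.33863391 282.21557929] [-0.09786731 -2.38184204 -3.01929782] [-0.23929085 -0.19560513  0.01841799]
[(0, [245, 139, 53]), (4, [245, 139, 53]), (8, [245, 139, 53]), (12, [246, 140, 55]), (16, [246, 140, 54]), (20, [254, 146, 56]), (24, [157, 80, 29]), (28, [158, 82, 30]), (32, [157, 82, 30]), (36, [158, 81, 30]), (40, [158, 81, 29]), (44, [158, 81, 29]), (48, [158, 81, 29]), (52, [159, 82, 31]), (56, [158, 82, 30]), (60, [158, 82, 29]), (64, [159, 81, 29]), (68, [159, 82, 29]), (72, [159, 82, 30]), (76, [158, 81, 29]), (80, [160, 83, 31]), (84, [145, 72, 24]), (88, [139, 134, 132]), (92, [139, 134, 131]), (96, [139, 135, 132]), (100, [138, 134, 131]), (104, [137, 132, 131]), (108, [138, 133, 131])]
[(0, [157, 82, 32]), (4, [158, 82, 31]), (8, [158, 81, 31]), (12, [157, 81, 30]), (16, [157, 81, 28]), (20, [158, 82, 31]), (24, [158, 82, 30]), (28, [158, 81, 30]), (32, [158, 81, 29]), (36, [158, 82, 30]), (40, [158, 82, 30]), (44, [158, 80, 29]), (48, [158, 82, 29]), (52, [158, 81, 29]), (56, [159, 83, 32]), (60, [159, 82, 29]), (64, [160, 83, 32]), (68, [159, 82, 30]), (72, [159, 82, 29]), (76, [161, 83, 32]), (80, [159, 82, 30]), (84, [152, 76, 27]), (88, [124, 127, 130]), (92, [123, 123, 125]), (96, [122, 124, 125]), (100, [122, 122, 124]), (104, [122, 124, 125]), (108, [120, 122, 123])]
[(200, [130, 70, 28]), (202, [130, 69, 27]), (204, [129, 67, 25]), (206, [131, 70, 26]), (208, [126, 66, 26]), (210, [130, 68, 24]), (212, [129, 71, 29]), (214, [117, 62, 25]), (216, [115, 60, 23]), (218, [116, 60, 22]), (220, [114, 67, 42]), (222, [115, 88, 78]), (224, [117, 109, 108])]
```

```bash
python3 - <<'E'
from h import *
B=np.array([530,177]);R=np.array([[.969,-.247],[.247,.969]])
def row(c,th,off,z):
    r=146-off;return proj(c,[*(B+R@[0,65-r*np.cos(th)-z*np.sin(th)*0]),z+r*np.sin(th)])[1].round(1)
a,b=load('w11'),load('w12')
for th in(0,.03,.06,.12,.15):print(th,'w11',[row(a,th,5,z) for z in(90.5,85.5)],'w12',[row(b,th,5,z) for z in(90.5,85.5)])
# blade width in w12
im=b['color'].astype(int);m=im[:,:,2]-im[:,:,0]
for r in(89,95,110,130,150):
    x=np.where(m[r,250:390]>-2)[0]+250;print(r,x.min(),x.max())
o=np.array([569.83,20.34,282.2]);h=np.array([-.247,.969]);n=np.array([-h[1],h[0]])
for d,dz in((80,0),(80,-8),(80,-16),(40,0),(40,-4),(40,-8)):print(d,dz,[proj(b,[*(o[:2]+h*d+n*q),o[2]-177.6+dz]).round(1).tolist() for q in(18,-18)])
# image edges far side: cover far end edge in scene, subpixel line comparison
k0,k1=load('scene0')['color'].astype(int),load('s12')['color'].astype(int)
for u in(384,390,396,402):print(u,[int(np.argmax(-np.diff(k[195:228,u,1])))+195 for k in(k0,k1)],k0[195:228:3,u,1].tolist(),k1[195:228:3,u,1].tolist())
E
```

```text
0 w11 [np.float64(8.6), np.float64(12.0)] w12 [np.float64(82.1), np.float64(82.7)]
0.03 w11 [np.float64(5.4), np.float64(9.0)] w12 [np.float64(81.4), np.float64(82.0)]
0.06 w11 [np.float64(1.6), np.float64(5.4)] w12 [np.float64(80.4), np.float64(81.1)]
0.12 w11 [np.float64(-8.1), np.float64(-3.6)] w12 [np.float64(77.3), np.float64(78.1)]
0.15 w11 [np.float64(-14.1), np.float64(-9.2)] w12 [np.float64(75.2), np.float64(76.1)]
89 281 357
95 282 356
110 282 356
130 282 356
150 283 355
80 0 [[278.7, 93.0], [356.0, 93.0]]
80 -8 [[280.7, 93.5], [354.2, 93.5]]
80 -16 [[282.5, 93.9], [352.6, 94.0]]
40 0 [[281.5, 176.9], [353.4, 176.9]]
40 -4 [[282.4, 175.1], [352.6, 175.2]]
40 -8 [[283.2, 173.5], [351.8, 173.5]]
384 [214, 211] [127, 131, 135, 133, 132, 133, 132, 65, 53, 53, 54] [122, 124, 124, 126, 116, 102, 71, 61, 51, 53, 56]
390 [212, 209] [134, 132, 128, 132, 133, 132, 69, 52, 54, 56, 110] [124, 116, 122, 123, 124, 101, 67, 52, 54, 58, 111]
396 [209, 207] [131, 124, 133, 132, 132, 77, 52, 52, 57, 111, 114] [123, 123, 123, 123, 110, 69, 53, 54, 54, 109, 115]
402 [206, 205] [132, 131, 130, 133, 84, 52, 53, 55, 104, 113, 113] [117, 122, 123, 116, 67, 54, 52, 53, 106, 116, 115]
```

The far cover edge moved up by 3, 3, 2 and 1 px, tapering towards the hinge, so the cover is lifting (about 0.1 rad). Now I'll follow the hinge arc.

```bash
python3 shift.py '[[5, [3, 0, -9], 0], [5, [6, 0, -18], 0], [5, [10, 0, -26], 0], [5, [14, 0, -34], 0]]'; python3 shift.py '[[5, [7, 0, -11], 0], [5, [14, 0, -21], 0], [5, [22, 0, -31], 0], [5, [31, 0, -40], 0], [5, [31, 0, -40], 0]]'; python3 - <<'E'
from h import *
ob=bot.get_obs();print(ob['tool_pos'],ob['contact_force'],ob['moment'])
s=cap('scene','s13');cap('wrist','w13')
for tag in('s12','s13'):
    k=orange(load(tag));print(cv2.approxPolyDP(k,3,True)[:,0].tolist())
B=np.array([532,179]);R=np.array([[.969,-.247],[.247,.969]])
for th in(.5,.7,.8,.9):print(th,[proj(s,[*(B*0+[529.5,179]+R@[x,65-146*np.cos(th)]),88+146*np.sin(th)]).round(1).tolist() for x in(-108,108)])
E
```

```text
time: 16.5
tool_pos: [566.3, 34.2, 316.5]
tcp_rot: [3.141, 0.0, 1.82]
contact_force: [0.9, -1.4, -2.9]
grip_width: 11.4
finger_force: 30.0
time: 17.12
tool_pos: [558.5, 65.0, 356.6]
tcp_rot: [3.14, -0.0, 1.821]
contact_force: [0.0, 0.3, -1.1]
grip_width: 11.5
finger_force: 30.0
[558.5411422   64.99457614 356.62019801] [ 0.00864766  0.34143116 -1.14311441] [ 0.05242087 -0.05546799 -0.05868709]
[[383, 151], [358, 158], [352, 171], [353, 180], [365, 188], [369, 198], [366, 204], [381, 226], [411, 212], [418, 199]]
[[372, 146], [372, 159], [378, 160], [392, 179], [387, 185], [394, 185], [389, 189], [404, 191], [412, 200], [409, 205], [399, 201], [401, 207], [389, 213], [374, 197], [377, 195], [373, 190], [360, 194], [382, 226], [411, 212], [418, 198], [386, 153]]
0.5 [[350.5, 149.0], [387.8, 203.0]]
0.7 [[355.8, 142.1], [394.2, 196.3]]
0.8 [[359.0, 138.7], [397.9, 192.9]]
0.9 [[362.5, 135.3], [401.9, 189.5]]
```

```bash
cat > asc.py <<'E'
import sys
from h import *
def asc(c,u0,u1,v0,v1,su=1,sv=2):
    h=cv2.cvtColor(c['color'],cv2.COLOR_RGB2HSV);im=c['color'].astype(int)
    for v in range(v0,v1,sv):
        l=''
        for u in range(u0,u1,su):
            H,S,V=h[v,u]
            l+= ('O' if V>170 else 'o' if V>122 else ':') if S>120 and 4<H<20 else ('#' if V<60 else ('b' if im[v,u,2]>=im[v,u,0] else '.'))
        print(v,l)
if __name__=="__main__": asc(load(sys.argv[1]),*map(int,sys.argv[2:]))
E
python3 asc.py s13 330 426 130 230
```

```text
130 ...........................................##...................................................
132 ................................................................................................
134 ..#####........#................................................................................
136 #######........##...............................................................................
138 ########.......#####......................#.....................................................
140 .#########....##########..............#####.....................................................
142 ..#######......###########################......................................................
144 ...b#...#.......######bbbb###############::.....................................................
146 .................########bbbb###########::::ooOO................................................
148 ...........#........##################::::::oooOOOOO............................................
150 .......b...............#############.....o::::ooOOOOOO................................
[... 3249 characters left out ...]
.........................................:::::oo:::::::::::::::::::::::::.....................
218 ............................................:::::::::::::::::::::::::::.........................
220 ..............................................::::::::::::::::::::..............................
222 ...............................................:::::::::::::::..................................
224 ................................................::::::::::......................................
226 ..................................................::::..........................................
228 ................................................................................................
```

The ASCII map shows the cover raised to about 0.85 rad, with its lip line at (374,146)–(398,191) and the inside visible. The blade tip lies at r ≈ 127 mm on its underside, so I'll carry on along the arc.

```bash
python3 shift.py '[[5, [10, 0, -6], 0], [5, [21, 0, -12], 0], [5, [32, 0, -17], 0], [5, [43, 0, -22], 0]]'; python3 shift.py '[[5, [12, 0, -3], 0], [5, [24, 0, -4], 0], [5, [36, 0, -3], 0], [5, [48, 0, -1], 0], [5, [48, 0, -1], 0]]'; python3 shift.py '[[5, [12, 0, 2], 0], [5, [22, 0, 5], 0], [5, [32, 0, 8], 0], [5, [32, 0, 8], 0]]'; python3 - <<'E'
from h import *
ob=bot.get_obs();print(ob['tool_pos'],ob['contact_force'],ob['moment'])
s=cap('scene','s14')
from asc import asc
asc(s,350,450,110,222,1,2)
R=np.array([[.969,-.247],[.247,.969]])
for th in(1.57,1.75,1.9):print(th,[proj(s,[*([529.5,179]+R@[x,65-146*np.cos(th)]),88+146*np.sin(th)]).round(1).tolist() for x in(-108,108)])
E
```

```text
time: 17.73
tool_pos: [547.8, 106.6, 378.2]
tcp_rot: [3.141, 0.0, 1.82]
contact_force: [0.9, -2.2, -1.4]
grip_width: 11.0
finger_force: 30.0
time: 18.35
tool_pos: [535.9, 153.3, 378.2]
tcp_rot: [-3.141, -0.001, 1.821]
contact_force: [0.0, 0.3, -1.7]
grip_width: 11.3
finger_force: 30.0
time: 18.85
tool_pos: [528.2, 183.9, 370.4]
tcp_rot: [-3.141, -0.0, 1.821]
contact_force: [-0.3, -0.8, -0.6]
grip_width: 11.6
finger_force: 30.0
[528.1618431  183.90573955 370.41847219] [-0.28319548 -0.8431293  -0.61996944] [-0.02208419 -0.12136431  0.07290624]
110 ......................................#.............................................................
112 ......................................##............................................................
114 .........................###..........###...........................................................
116 ....................#########.........#####.........................................................
118 ...................###########.......##########.................##..................................
120 ...................####
[... 4740 characters left out ...]
o......oooooo:::::::::::::....................................
212 .....................::::ooooo:ooooooooooooo:::::::::::::::::::.....................................
214 ......................:::::oooooooooooo::::::::::::::::::::.........................................
216 .......................:::::ooo::::::::::::::::::::::::.............................................
218 ........................:::::::::::::::::::::::::::.................................................
220 ..........................::::::::::::::::::::......................................................
1.57 [[389.9, 117.8], [432.0, 170.7]]
1.75 [[397.1, 115.5], [439.6, 167.7]]
1.9 [[402.7, 114.4], [445.3, 166.1]]
```

The far lip corner is now at about (445,163), which puts the cover at about 1.9 rad, leaning back. I'll withdraw and lay the spatula down on the clear sill.

```bash
python3 shift.py '[[5, [-40, 0, 0], 0], [5, [-100, -12, 0], 0], [5, [-160, -26, 0], 0], [5, [-220, -40, 10], 0], [5, [-264, -46, 40], 0]]'; python3 shift.py '[[5, [0, 0, 55], 0], [5, [0, 0, 105], 0], [5, [0, 0, 130], 0], [5, [0, 0, 142], 0], [5, [0, 0, 144], 0]]'; python3 -c "
from h import *
ob=bot.get_obs();print(ob['tool_pos'],ob['contact_force'],ob['moment']);go(548.7,-83.6,21,1.82)"
```

```text
time: 19.52
tool_pos: [549.0, -86.6, 331.9]
tcp_rot: [3.138, 0.002, 1.818]
contact_force: [0.8, -0.4, -1.1]
grip_width: 11.6
finger_force: 30.0
time: 20.15
tool_pos: [549.0, -84.0, 186.6]
tcp_rot: [-3.142, -0.0, 1.82]
contact_force: [0.0, 0.5, -1.2]
grip_width: 11.5
finger_force: 30.0
[549.01572164 -84.0270919  186.62520501] [ 0.03948257  0.47607484 -1.2196143 ] [-0.05109199 -0.15863702 -0.00722204]
shift [ 0.5 -0.2  6.6] turn -0.0
```

```bash
python3 shift.py '[[5, [0, 0, 2], 0], [5, [0, 0, 4], 0], [5, [0, 0, 5.5], 0], [5, [0, 0, 6.5], 0], [5, [0, 0, 6.5], 0]]'; python3 shift.py '[[30, [0, 0, 0], 0], [30, [0, 0, 0], 0], [30, [0, 0, 0], 0]]';python3 shift.py '[[30, [0, 0, -50], 0], [40, [0, 0, -110], 0], [50, [0, 0, -170], 0], [60, [0, 0, -220], 0], [60, [0, 0, -220], 0]]'; python3 - <<'E'
from h import *
c=cap('top','t15')
w=cap('wrist','w15');ob=bot.get_obs();print(ob['tool_pos'])
for d in(-14,96):print(d,proj(w,[*(np.array([549,-84])+d*np.array([-.247,.969])),2]))
from asc import asc
asc(w,240,400,0,240,3,6)
# knob predicted: hatch (-30,0,81)
R=np.array([[.969,-.247],[.247,.969]])
print(np.array([529.5,179])+R@[-30,0])
E
```

```text
time: 20.78
tool_pos: [548.9, -84.0, 180.2]
tcp_rot: [3.142, 0.0, 1.82]
contact_force: [0.1, 0.7, -0.9]
grip_width: 11.3
finger_force: 30.0
time: 21.15
tool_pos: [548.9, -84.0, 180.3]
tcp_rot: [3.141, 0.0, 1.82]
contact_force: [0.7, -0.3, 0.8]
grip_width: 29.5
finger_force: 0.0
time: 21.78
tool_pos: [549.2, -84.0, 404.8]
tcp_rot: [3.134, 0.005, 1.82]
contact_force: [-0.8, 0.2, -1.1]
grip_width: 59.5
finger_force: 0.0
[548.59384388 -83.85395514 400.21305542]
-14 [317.72510677 179.59275408]
96 [317.6153973   83.60281842]
0 ......................................................
6 ......................................................
12 ......................................................
18 ......................................................
24 ......................................................
30 ......................................................
36 ......................................................
42 ..........#...........................................
48 ......................................................
54 ....................................................
[... 1081 characters left out ...]
......bbb..........................
174 .........................bbb..........................
180 .........................bbb..........................
186 ........................bbbbb.........................
192 ........................bbbbb.........................
198 ........................bbbbb.........................
204 ........................bbbbb.........................
210 ........................bbbbb.........................
216 ........................bbbbb.........................
222 ........................bbbbb.........................
228 ........................bbbbb.........................
234 .......#................bbbbb.................##......
[500.43 171.59]
```

The spatula lies flat, with the blade edge at row 84 exactly as predicted for the sill. Next I'll measure the knob from two wrist positions.

```bash
python3 shift.py '[[50, [50, 5, 0], 0], [50, [105, 10, 0], 0], [50, [150, 15, 0], 0], [50, [160, 16, 0], 0], [50, [160, 16, 0], 0]]'; python3 -c "
from h import *
c=cap('wrist','w16');print(proj(c,[500.4,171.6,81]))
from asc import asc
p=proj(c,[500.4,171.6,81]).astype(int);asc(c,p[0]-50,p[0]+50,max(p[1]-40,0),p[1]+50,2,4)";  python3 shift.py '[[50, [20, -20, 0], 0], [50, [40, -40, 0], 0], [50, [40, -40, 0], 0]]'; python3 -c "
from h import *
c=cap('wrist','w17')
from asc import asc
p=proj(c,[500.4,171.6,81]).astype(int);print(p);asc(c,p[0]-50,p[0]+50,max(p[1]-40,0),p[1]+50,2,4)"
```

```text
time: 22.5
tool_pos: [524.8, 75.3, 399.0]
tcp_rot: [-3.139, -0.0, 1.821]
contact_force: [-0.2, -0.1, 0.5]
grip_width: 50.0
finger_force: 0.0
[319.65410933  74.81069955]
34 ooooooOooo###obbbbbbbbbbbbbbbbbbbbbbbboo:##:ooOo##
38 ooooOOOOOO###Obbbbbbbbbbbbbbbbbbbbbbbboo###OOOOO##
42 oooooOOOOO###Obbbbbbbbbbbbbbbbbbbbbbb.oo###OOOOO##
46 oooooOOOOO###Obbbbbbbbbbbbbbbbbbbbbbb.oo###OOOOO##
50 oooooOOOOO###Obbbbbbbbbbbbbbbbbbbbbbb.oo###OOOOO##
54 oooooOOOOO###O.bbbbbbbbbbbbbbbbbbbbbb.oo###OOOOO##
58 oooooOOOOO###O.bbbbbbbbbbbbbbbbbbbbbb.oo###OOOOO##
62 oooooOOOOOOOOO.bbbbbbbbbbbbbbbbbbbbbb:ooooOOOOOOOO
66 bbbbb..bbb...bbbbbbbbbb######bbbbbbbbbbbbb.bbbbbb.
70 ....b.bbbb..bbbbbbbbb##########bbbbbbb.#####.....b
74 .bb..bb...bb..bbbbbb############bbbbbb.#####....b.
78 .bb......bbb..bbbbbb############bbbbbb.#####b....b
82 ...bbbb.bb.bbbbbbbbbb##########bbbbbbbb#####.bb.b.
86 b.bbbbbbbbb....bbbbbbb########bbbbbbb..#####.bb...
90 b.bb........bb.bbbbbbbbbbbbbbbbbbbbbb.b#####.bb.bb
94 bbbbbbbbbbbbbbbbbbbbbbbbbbbbbbbbbbbbbbbbbbbbbbbbbb
98 ooooooooooooooobbbbbbbbbbbbbbbbbbbbbbooooooooooooo
102 ooooooooo
[... 1028 characters left out ...]
...bbbbbbb############bbb.b###b..b.....b
125 ..b........b.bbbbbbb###########bbbb.b###b.b....b..
129 ....b...bb...bbbbbbbb#########bbbbb.####b..b.b.bbb
133 b..bbbbbbbbbbbbbbbbbbbbb####bbbbbbbbbbbbbbbbbbbbbb
137 ooooooooooooobbbbbbbbbbbbbbbbbbbbb.ooooooooooooooo
141 oooooooo##:Oobbbbbbbbbbbbbbbbbbbbboo##:OOOO##oOOOO
145 oooooooo##:Oobbbbbbbbbbbbbbbbbbbbboo##:oooo##oOOOO
149 oooooooo##:Oobbbbbbbbbbbbbbbbbbbbboo##oooo:##oooo:
153 oooooooo##:oobbbbbbbbbbbbbbbbbbbbbo:##oooo:##Oooo#
157 oooooooo##:oobbbbbbbbbbbbbbbbbbbbbO:##oooo###Oooo#
161 oooooooo##:oobbbbbbbbbbbbbbbbbbbbbO###Oooo##:Oooo#
165 oooooooo##:oobbbbbbbbbbbbbbbbbbbbbO##:Oooo##:oooo#
169 bbbbbbbbb.bbbbbbbbbbbbbbbbbbbbbbbbbb.bbbbbb.bbbbbb
```

```bash
python3 - <<'E'
from h import *
obs=[]
for t in('w16','w17'):
    c=load(t);v=c['color'].max(2);p=proj(c,[500.4,171.6,81])
    m=(v<60).astype(np.uint8);n,l,st,ce=cv2.connectedComponentsWithStats(m)
    i=min((i for i in range(1,n) if st[i,4]>150),key=lambda i:np.hypot(*(ce[i]-p)));print(t,ce[i].round(1),st[i].tolist(),p.round(1),onz(c,*ce[i],79).round(1),onz(c,*ce[i],81).round(1))
    obs.append((c,*ce[i]))
    # hole blob to the right: biggest dark neighbours in the row band
X,e=tri(*obs);print(X.round(1),e)
o=bot.get_obs();go(X[0],X[1],75,1.82)
E
```

```text
w16 [319.8  77. ] [308, 65, 24, 26, 468] [319.7  74.8] [500.9 170.   79. ] [500.9 169.9  81. ]
w17 [363.2 122. ] [352, 111, 24, 23, 430] [363.8 121. ] [500.4 170.6  79. ] [500.1 170.6  81. ]
[500.9 170.4  75.2] [0.14996477368333502, 0.14996477368339922]
shift [ 59.3  40.1 166.2] turn -0.001
```

The knob measures (500.7, 170.3), with its top face at z ≈ 75–81, which agrees with the text. I'll go over it, then down and grip.

```bash
python3 shift.py '[[50, [30, 20, 0], 0], [50, [59, 40, 20], 0], [50, [59, 40, 70], 0], [50, [59, 40, 120], 0], [50, [59, 40, 140], 0]]'; python3 -c "
from h import *
go(500.7,170.3,75,1.82)"; python3 shift.py '[[50, [0, 0, 0], 0], [50, [0, 0, 10], 0], [50, [0, 0, 20], 0], [50, [0, 0, 26], 0], [50, [0, 0, 26], 0]]'; python3 -c "
from h import *
go(500.7,170.3,75,1.82);print(bot.get_obs()['contact_force'])"
```

```text
time: 23.6
tool_pos: [501.0, 169.7, 256.8]
tcp_rot: [-3.137, 0.0, 1.819]
contact_force: [0.8, 0.5, 1.0]
grip_width: 49.6
finger_force: 0.0
shift [ 0.6 -0.1 22.8] turn -0.001
time: 24.22
tool_pos: [500.4, 171.0, 233.9]
tcp_rot: [-3.141, 0.0, 1.82]
contact_force: [-0.4, -0.1, -0.1]
grip_width: 49.9
finger_force: 0.0
shift [-0.7  0.1 -0.1] turn -0.0
[-0.41065526 -0.11292368 -0.08263752]
```

Grip the knob, then pull straight up 13 mm.

```bash
python3 shift.py '[[15, [0, 0, 0], 0], [15, [0, 0, 0], 0], [15, [0, 0, 0], 0], [15, [0, 0, 0], 0], [15, [0, 0, 0], 0]]'; python3 shift.py '[[15, [0, 0, -3], 0], [15, [0, 0, -7], 0], [15, [0, 0, -10], 0], [15, [0, 0, -13], 0], [15, [0, 0, -13], 0]]'; python3 -c "
from h import *
print(bot.get_obs()['contact_force'])
c=cap('wrist','w18')"
```

```text
time: 24.85
tool_pos: [500.4, 171.0, 234.4]
tcp_rot: [-3.141, 0.0, 1.82]
contact_force: [-1.9, -0.5, 3.1]
grip_width: 20.5
finger_force: 30.0
time: 25.48
tool_pos: [500.3, 170.9, 247.1]
tcp_rot: [-3.141, 0.0, 1.82]
contact_force: [-1.1, -0.5, -6.9]
grip_width: 20.7
finger_force: 30.0
[-1.09934546 -0.48655509 -6.86714503]
```

Fz shows about 6.5 N of spring load, as expected for a 13 mm lift. Now I'll slide 30 mm along the box's +x (tool y).

```bash
python3 shift.py '[[15, [0, 6, 0], 0], [15, [0, 13, 0], 0], [15, [0, 20, 0], 0], [15, [0, 26, 0], 0], [15, [0, 30, 0], 0]]'; python3 shift.py '[[15, [0, 0, 0], 0]]'; python3 -c "
from h import *
print(bot.get_obs()['contact_force'])"; python3 shift.py '[[15, [0, 0, 2], 0], [15, [0, 0, 5], 0], [15, [0, 0, 8], 0], [15, [0, 0, 8], 0]]'
```

```text
time: 26.15
tool_pos: [529.9, 178.5, 247.1]
tcp_rot: [-3.141, -0.0, 1.82]
contact_force: [-1.6, 0.1, -6.6]
grip_width: 20.5
finger_force: 30.0
time: 26.28
tool_pos: [529.9, 178.5, 247.2]
tcp_rot: [3.141, -0.0, 1.82]
contact_force: [-1.3, 0.6, -6.8]
grip_width: 20.8
finger_force: 30.0
[-1.30699272  0.6407477  -6.82584193]
time: 26.78
tool_pos: [529.5, 178.4, 239.0]
tcp_rot: [-3.141, -0.0, 1.82]
contact_force: [-3.2, 1.1, -4.3]
grip_width: 20.7
finger_force: 30.0
```

```bash
python3 shift.py '[[15, [0, 0, 2], 0], [15, [0, 0, 4], 0], [15, [0, 0, 5], 0], [15, [0, 0, 5.5], 0], [15, [0, 0, 5.5], 0]]'; python3 shift.py '[[15, [0, 0, 0.5], 0], [15, [0, 0, 0.5], 0]]'; python3 - <<'E'
from h import *
print(bot.get_obs()['contact_force'])
from asc import asc
w=cap('wrist','w19');s=cap('scene','s19');t=cap('top','t19')
X=[529.5,178.4,73]
asc(s,360,452,150,200,1,2)
a=load('top0')['color'].astype(int);d=np.abs(a-t['color'].astype(int)).sum(2)>60
n,l,st,ce=cv2.connectedComponentsWithStats(d.astype(np.uint8))
print([(st[i].tolist()) for i in range(1,n) if st[i,4]>40])
E
```

```text
time: 27.4
tool_pos: [529.9, 178.5, 234.3]
tcp_rot: [3.14, 0.0, 1.82]
contact_force: [-2.9, 2.3, 3.0]
grip_width: 20.9
finger_force: 30.0
time: 27.65
tool_pos: [530.1, 178.5, 234.3]
tcp_rot: [3.139, 0.0, 1.82]
contact_force: [-3.7, 2.7, 6.3]
grip_width: 20.7
finger_force: 30.0
[-3.69771366  2.710779    6.30750408]
150 ..b########........##.........................:ooooooooooooooooooooooooooo..................
152 ...#########......#####......................::ooooooooooooooooooooooooooooo................
154 ....########......#########..............###::ooooooooooooooooooooooooooooooo...............
156 .....##...#........########################::oooooooooooooooooooooooooooooooooo.............
158 .........::.........######bbb#############::ooooooooooooooooooooooooooooooooooooo...........
160 :::::::.#.:::.........##########b#######:::ooooooooooooooooooooooooooooooooooooooo..........
162 ::::::::...::##..........#############.::ooooooooooooooooooooooooooooooooooooooooooo........
164 :::::::::.######............#######....ooooooooooooooooooooooooooooooooooooooooooooooo......
166 ::::
[... 1121 characters left out ...]
oooooooooo........................
190 oOOoo:oo..bbbbbbbbbbbb.....bb##################.....##::oooooooooo..........................
192 :ooooo:oo..bbbbbbbbbbbbb.bbbbb.############.....::::::#:::ooooooo...........................
194 ::::oooo:oo..bbbbb..bbb..b.b.....#####.........::::::::::::oooo.................:...........
196 :::::oooo:oo..bbb.....b..b..b..........ooo:.....::::::::::ooo...............................
198 .:::::ooooo:o:::::ooo...b.b.........oOOOOo::......::::::oooo................................
[[240, 132, 92, 110, 3814], [133, 153, 372, 247, 37389], [216, 156, 11, 33, 117], [492, 198, 27, 23, 297], [495, 359, 145, 41, 3565], [63, 376, 61, 24, 863], [124, 390, 8, 10, 65]]
```

The tool is back at its pin-home height (234.3 against 234.4), with a small upward reaction. The slide has moved 30 mm, the cover is leaning back and the spatula is flat. Handing in.

```bash
python3 -c "
from plant import bot
print(bot.close_job())"
```

```text
the job is handed in; nothing more can be done
None
```

The job is handed in at about 28 s: the cover was levered open to lean back at about 1.9 rad, the spatula lies flat on the sill, and the slide is in the next hole with the pin home and the knob still held. An early pry at the lip failed, and re-laying the spatula after it briefly read 41 N on the wrist while the held spatula pressed on the sill.

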